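Roll a roller blank into the V-block and up to its stop

ROBOT

A 7-joint arm with a two-finger parallel gripper is mounted at the origin on the work surface. World frame = base frame: x ahead of the robot, y to its left, z up, the work surface at z = 0. Lengths are in m, angles in rad, forces in N, time in s.
With the tool pointing down it reaches from about 0.425 to 0.8 m from the base axis. Payload 8.3 kg.
Tool frame: the origin (TCP) lies at the very end of the fingers, on their centre line; the grasp point (between the pads) lies 19 mm behind it; y points along the fingers, x is the direction in which the jaws open and shut, and the axes are right-handed (so a half turn about y gives the same grasp; the last joint's range is limited). The gripper opens to 85 mm and grips with 20 to 120 N. Pads are 22 mm wide; open, the fingers measure 114 mm over their backs; the gripper's body (76 mm by 85 mm) begins 54 mm behind the grasp point. The pads swing forward as they close: fully open they stand 13 mm farther back than shut.
Start: joints at [-0.063, 0.383, 0.016, 1.37, -0.006, 1.388, -0.046], TCP at [0.625, 0, 0.231] pointing down, gripper open.
Joint ranges: [-2.95, 2.95], [-0.25, 2.06], [-1.52, 1.56], [0.18, 2.33], [-1.44, 4.58], [0.02, 2.06], [-3.01, 3.01]. Speed limits (rad/s): [2.39, 2.39, 3.01, 3.01, 3.14, 3.14, 3.14].

INTERFACE

Orientations are given as a unit quaternion [x, y, z, w].
In Python, from rig import ctrl gives the robot as it stands. The module is installed in compiled form; this text tells all that it offers.
- The arm moves only by the tool step_arm, never from a script. Its argument "moves" is one flat list of numbers, 7 for each row, row after row: the shift along the tool's x, y, z scaled (see below), then the turn, a rotation vector about the tool's x, y, z scaled (see below), then the closure, from 0 (fully open) to 1 (shut). In form: [dx, dy, dz, rx, ry, rz, hand, dx, dy, dz, rx, ry, rz, hand, ...]. A call has 1 to 8 rows; each row shifts and turns the pose as measured when the row begins, along the tool's axes as they then stand; what a row does not reach is not made up. The controller multiplies each number of a shift by 20 mm and each number of a turn by 0.12 rad. A row lasts 1/12 s, in which the tool goes at most 41.7 mm and 7.16 degrees, less where a joint would pass 70% of its speed; a pose out of reach is approached as far as the arm can. A call with a number of a shift or a turn outside -1 to 1 is refused whole. A call with a gripper value outside its range is refused whole. The fingers move at their own pace and stop on an object; the grip force is fixed at half the most. Time passes only in rows, so rows that do not move let the fingers close. It gives the time, the measured TCP pose, the force and the opening at its end, in the units of the state.
- ctrl.get_state(): the state, without advancing time (a new reading comes with each control period).
- ctrl.capture(name): name is "scene" or "side" or "wrist"; returns (picture, depth): 384x512x3 uint8, red, green, blue; 384x512 float32, m along the optical axis (not along the pixel's ray), 0 where there is no reading.
- ctrl.camera_info(name): a dict with "camera_matrix" (3x3 intrinsics, pixels), "pose" (4x4, takes a point from camera to world coordinates). Camera axes: x right, y up, looking along -z (the intrinsics and any distortion apply to the point x, -y, -z); pixel columns grow to the right and rows downward; lengths in m; the calibration is good to about 2 mm. A picture is of the moment at which its call begins: read the wrist's pose just before it. camera_info takes no time and is no camera call; for the wrist camera it gives the pose at the moment of the call.
- ctrl.finish_job(): hands the job in, once; it reports no verdict.
Trained networks look in the newest picture that a camera, given by its name, has taken for a name from the list of things; names that differ only in an ending like _2 or _b are one class to them, and where a whole thing is asked for, a point or a joint stands for the part that bears it (a point fixed in the world has none). Each returns a list of dicts, best first, with "p" (0 to 1); they miss things now and then, are a little off and sometimes report something else, mostly with a low value. They report only what shows in the picture. A call takes as long as a camera call. They do not tell look-alikes from the thing itself.
- ctrl.find_in(camera, target): "pixel" ([column, row] in pixels, amid what is visible of it).
- ctrl.tip_of(camera, target): "pixel" ([column, row] in pixels: a listed point, or the origin of a listed thing).
The state is a dict: "t": time; "joints": joint angles; "dq": joint speeds; "tau": joint torques, N m; "position": TCP position; "ee_rot": TCP orientation; "ft_force": force on the tool from outside, world axes, zero at the start; "torque": the same for the moment, N m; "gripper_width": finger opening in m.
Only numpy, scipy, OpenCV 4.12 (cv2) and the standard library are available. Lean on these libraries where they do the work, as an engineer would, in place of code of your own. Each camera call takes 0.05 s, during which the arm holds its last target. There are 200 camera calls.

TASK

Roll the long aluminium bar across the plywood board with your fingertips until it drops into the groove of the V-block, then push it along the groove by its end until it is right up against the stop plate. Push lightly: do not pinch the bar or lift it off the board, and leave the other things on the bench where they are.

Things in the scene. Friction and masses are not known exactly. Their poses are not given: they have to be found in the camera images.
- station: Fixed to the bench: plywood board 210 x 240 mm with a dark steel V-block 50 x 240 mm let in flush along its far (+x) edge, both 36 mm high. Origin: centre of the whole 260 x 240 mm underside. x points across the board to the V-block, y along the groove to the upright stop plate (50 wide, 8 thick, 70 mm high) at its +y end, z up. The groove's -y end is open. The bar starts on the plywood.
- groove (a point): Middle of the groove's mouth, level with the board's top: 105 mm from the station's origin in +x, 36 mm up. Axes as the station's. A 90 degree V along y for the full 240 mm, 34 mm wide at the mouth, 17 mm deep; the bar lying in it has its axis 5.6 mm above the mouth. Beyond its far lip: 8 mm of steel, then a drop to the bench.
- stop_face (a point): Point on the face of the stop plate where the axis of a bar lying in the groove meets it: 120 mm from point groove in +y, 5.6 mm above the mouth. Same axes as the station.
- bar: Plain solid aluminium round bar, 32 mm diameter, 140 mm long, about 0.3 kg, free to roll. Origin: middle of its axis, 52 mm above the bench as it lies on the board. Its y axis runs along the bar (within 0.2 rad of the station's y at the start); x, z turn as it rolls. It runs on ahead of a quick push; a sideways push of about its weight rolls it out of the groove again.
- stub: Bystander: short aluminium offcut of the same round, 32 mm diameter, 45 mm high, standing on end on the bench to the right of the station. Origin: centre of its underside.
- clamp: Bystander: dark steel stirrup clamp with a screw, lying flat on the bench to the right of the station, 90 x 74 x 16 mm. Origin: on the bench, in the middle of the U.
- spool: Bystander: black filament spool lying flat on the bench to the left of the station, 200 mm diameter, 65 mm high. Origin: centre of its underside.
- caliper: Bystander: steel caliper with a black slide lying on the bench between the robot and the station, 230 mm long in its y, 10 mm high. Origin: on the bench, under the middle of its beam.
There are look-alikes about, which are no part of the job. Several things have the shape of the bar; the one meant has the colours described above.

How it is judged:
On the way:
1. the bar lies in the groove of the V-block (x of bar in the frame of groove between -0.003 and 0.003 m and z of bar in the frame of groove below 0.008 m and angle between the y axis of bar and the y axis of station, either way round below 0.05 rad), for 0.2 s.
At the end, for the whole second after the job is handed in: The bar lies at rest in the groove (axis within 2 mm of the groove's middle and seated, within 0.03 rad of its direction) with its end within 2.5 mm of the stop plate (x of bar in the frame of groove between -0.002 and 0.002 m and z of bar in the frame of groove between 0.003 and 0.008 m and angle between the y axis of bar and the y axis of station, either way round below 0.03 rad and y of bar in the frame of stop_face between -0.0725 and -0.068 m and linear speed of bar below 0.01 m/s and angular speed of bar below 0.2 rad/s); the robot touches nothing.
It fails at once if the bar is lifted more than 8 mm off the board (height (world z) of bar above 0.06 m).
It fails at once if the bar is pinched or pushed hard (over 25 N) (contact force between the fingers and bar above 25 N).
It fails at once if the offcut, clamp, spool or caliper is moved more than 10 mm (distance of any of stub, clamp, spool, caliper from where it was at the start of the episode above 0.01 m).
It also fails if it takes over 51 s, if anything falls off the work surface, if the arm or the gripper's body presses on something with over 40 N, if the wrist force passes 120 N, or if a joint passes its speed limit or range.

## Working session

There is one attempt and no reset: what is moved stays moved. The work goes in short steps, Python scripts to look and compute and a tool call to move; the robot and the scene stay as the last step left them, time stands still between calls to the robot, and variables do not carry over. Pictures are saved under pics/ and viewed, about 8 in all and at most 12, crops included, and the job is handed in when it is done.

Besides the shell and the picture viewer there is one more tool, called as a command line: name --argument value ..., lists and objects as JSON in quotes. step_arm: Moves the arm, as the interface text tells. Shifts and turns lie within -1 to 1; 1 stands for 20 mm of shift or 0.12 rad of turn. Its arguments: {"type":"object","properties":{"moves":{"type":"array"}},"required":["moves"]}

```bash
mkdir -p pics
cat > h.py <<'E'
import numpy as np, cv2
from rig import ctrl
def cap(n,save=None):
    p,d=ctrl.capture(n); i=ctrl.camera_info(n)
    if save: cv2.imwrite('pics/'+save,p[:,:,::-1])
    return p,d,np.array(i['camera_matrix']),np.array(i['pose'])
def cloud(d,K,T):
    v,u=np.mgrid[:d.shape[0],:d.shape[1]]
    P=np.stack([(u-K[0,2])/K[0,0]*d,-(v-K[1,2])/K[1,1]*d,-d],-1)
    W=P@T[:3,:3].T+T[:3,3]; W[d==0]=np.nan
    return W
E
python3 - <<'E'
from h import *
s=ctrl.get_state();print({k:np.round(v,3) for k,v in s.items()})
ims=[]
for n in ['scene','side']:
    p,d,K,T=cap(n);np.savez(n,p=p,W=cloud(d,K,T));ims.append(p)
    print(n,T.round(3).tolist(),K[0,0])
    for t in ['station','groove','stop_face','bar','stub','clamp','spool','caliper']:
        f=ctrl.tip_of(n,t)[:3]; print(t,[(np.round(a['pixel']).tolist(),round(a['p'],2),cloud(d,K,T)[min(383,max(0,int(a['pixel'][1]))),min(511,max(0,int(a['pixel'][0])))].round(3).tolist()) for a in f])
cv2.imwrite('pics/a.png',cv2.resize(ims[0],(800,600))[:,:,::-1]);cv2.imwrite('pics/b.png',ims[1][:,:,::-1])
E
```

```text
{'t': np.float64(0.0), 'joints': array([-0.063,  0.384,  0.016,  1.371, -0.006,  1.388, -0.046]), 'dq': array([-0.   , -0.   ,  0.001,  0.001,  0.002, -0.   ,  0.001]), 'tau': array([-0.0000e+00, -6.2759e+01,  8.4400e-01, -3.7183e+01,  1.7000e-02,
        1.4000e-02, -0.0000e+00]), 'position': array([0.624, 0.   , 0.23 ]), 'ee_rot': array([ 0.707, -0.001, -0.001, -0.707]), 'ft_force': array([0.247, 0.514, 0.853]), 'torque': array([ 0.025, -0.002, -0.027]), 'gripper_width': np.float64(0.086)}
scene [[-0.713, -0.418, 0.562, 1.083], [0.701, -0.401, 0.59, 0.662], [-0.021, 0.815, 0.579, 0.656], [0.0, 0.0, 0.0, 1.0]] 386.4165535449497
station [([254.0, 214.0], 0.67, [0.552, 0.077, 0.035])]
groove [([220.0, 217.0], 0.76, [0.619, 0.014, 0.025])]
stop_face [([244.0, 246.0], 0.66, [0.658, 0.151, 0.041])]
bar [([394.0, 207.0], 0.74, [0.27, 0.318, 0.027]), ([270.0, 185.0], 0.66, [0.469, 0.05, 0.069]), ([227.0, 149.0], 0.6, [0.36, -0.259, 0.024])]
stub [([239.0, 172.0], 0.63, [0.418, -0.139, 0.005])]
clamp [([206.0, 185.0], 0.55, [0.534, -0.154, 0.009])]
spool [([326.0, 281.0], 0.93, [0.631, 0.36
[... 178 characters left out ...]
4], [0.013, 0.764, 0.645, 0.753], [0.0, 0.0, 0.0, 1.0]] 385.9947555141501
station [([272.0, 210.0], 0.91, [0.525, 0.022, 0.037])]
groove [([304.0, 205.0], 0.72, [0.621, 0.034, 0.029]), ([271.0, 154.0], 0.66, [0.566, 0.243, 0.063])]
stop_face [([308.0, 178.0], 0.84, [0.658, 0.141, 0.038]), ([289.0, 270.0], 0.63, [0.535, -0.162, 0.003])]
bar [([215.0, 312.0], 0.89, [0.348, -0.271, 0.032]), ([247.0, 203.0], 0.69, [0.458, 0.018, 0.071]), ([174.0, 159.0], 0.68, [0.262, 0.31, 0.03])]
stub [([243.0, 274.0], 0.75, [0.419, -0.171, 0.019])]
clamp [([289.0, 269.0], 0.55, [0.532, -0.163, 0.012])]
spool [([269.0, 150.0], 0.96, [0.56, 0.261, 0.067])]
caliper [([203.0, 214.0], 0.65, [0.337, 0.063, 0.005])]
```

View pics/a.png

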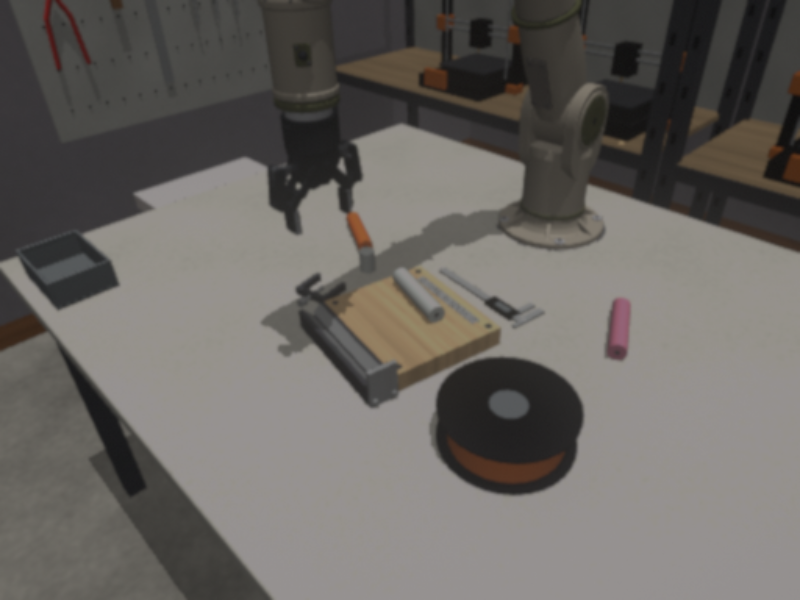

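View pics/b.png

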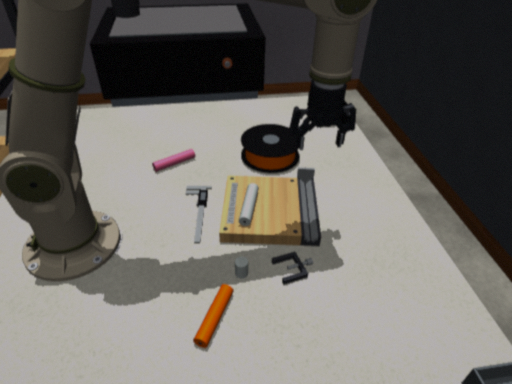

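Picture 1 (scene) and 2 (side) show three bar-shaped things. Side-view pixels are pink (174,159), orange (213,314) and plain silver on the plywood (248,203). Only the silver one fits "plain aluminium, on the plywood". I'll confirm this with an enlarged crop and fit the geometry from depth.

```bash
cat >> h.py <<'E'
def fit(W,p):
    z=W[...,2]; reg=(W[...,0]>.36)&(W[...,0]<.74)&(W[...,1]>-.2)&(W[...,1]<.25)
    hsv=cv2.cvtColor(p,cv2.COLOR_RGB2HSV)
    top=W[reg&(z>.030)&(z<.041)]
    return reg,top,hsv
def barfit(W,reg):
    m=(reg&(W[...,2]>.055)&(W[...,2]<.075)).astype(np.uint8)
    n,l,st,c=cv2.connectedComponentsWithStats(m)
    return [(st[i].tolist(),W[l==i]) for i in range(1,n) if st[i,4]>25]
E
python3 - <<'E'
from h import *
p,d,K,T=cap('wrist');np.savez('wrist',p=p,W=cloud(d,K,T)); print(T.round(3).tolist())
s=np.load('side.npz')['p']
cv2.imwrite('pics/c.png',np.hstack([cv2.resize(s[165:255,205:325],(512,384)),p])[:,:,::-1][:, :1024])
c=cv2.imread('pics/c.png');cv2.imwrite('pics/c.png',cv2.resize(c,(800,300)))
for n in ['scene','side','wrist']:
    f=np.load(n+'.npz');W=f['W'];reg,top,h=fit(W,f['p'])
    print(n,len(top)); 
    if len(top)>20: r=cv2.minAreaRect(top[:,:2].astype(np.float32));print(r,np.median(top[:,2]))
    for st,B in barfit(W,reg):
        q=B[:,:2].mean(0);u=np.linalg.svd(B[:,:2]-q)[2][0];t=(B[:,:2]-q)@u
        print(st,B.mean(0).round(4),u.round(3),t.min().round(4),t.max().round(4),B[:,2].max().round(4))
E
```

```text
[[1.0, -0.0, 0.0, 0.626], [-0.0, 0.953, 0.304, 0.078], [-0.0, -0.304, 0.953, 0.374], [0.0, 0.0, 0.0, 1.0]]
scene 4435
((0.5099335312843323, -0.02208539843559265), (0.399990975856781, 0.26419228315353394), 79.28870391845703) 0.03525460812215364
[252, 171, 33, 31, 369] [0.4697 0.0424 0.0635] [0.296 0.955] -0.0787 0.0632 0.07
[279, 228, 38, 28, 275] [0.5788 0.2407 0.0642] [1.    0.004] -0.0647 0.0617 0.0673
[235, 230, 20, 14, 140] [0.6521 0.1508 0.0645] [ 0.983 -0.185] -0.0262 0.0245 0.0709
side 4849
((0.5238680839538574, 0.036496832966804504), (0.4491691291332245, 0.25981953740119934), 78.9178237915039) 0.03669364775981865
[256, 151, 40, 7, 171] [0.5797 0.2382 0.0652] [-1.    -0.004] -0.0651 0.0609 0.0697
[298, 168, 17, 7, 95] [0.6534 0.1439 0.0649] [ 0.983 -0.181] -0.0251 0.0233 0.073
[239, 184, 20, 38, 435] [0.463  0.025  0.0651] [-0.309 -0.951] -0.0813 0.0633 0.0716
wrist 51795
((0.5145671367645264, -0.0030414611101150513), (0.3436678946018219, 0.2611314654350281), 78.94734954833984) 0.035939999159138036
[272, 0, 45, 9, 233] [0.6633 0.1428 0.0644] [ 0.989 -0.149] -0.022 0.0125 0.0717
[51, 52, 58, 157, 5407] [0.4687 0.0393 0.0647] [-0.305 -0.952] -0.0652 0.0752 0.0699
```

View pics/c.png

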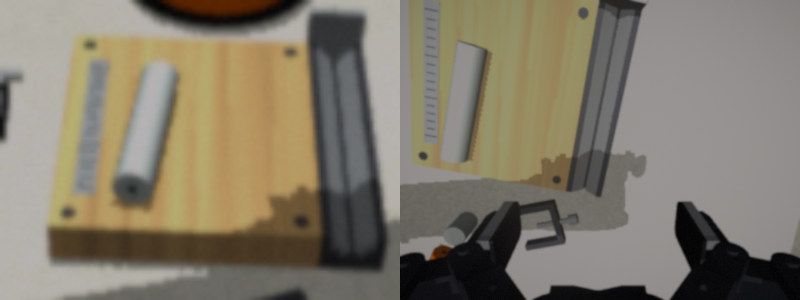

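Picture 3: the crop confirms it. Plain silver bar on plywood, wrist-view pixels about (465,105) of the right half; the V-block is the dark strip near (600,95). Next I'll fit the station, groove and bar precisely from the wrist depth, and find the fingertip height relative to the TCP.

```bash
cat > st.py <<'E'
from h import *
from scipy.optimize import minimize
def station(f,a0=np.deg2rad(-11)):
    W=f['W'].reshape(-1,3);W=W[np.isfinite(W[:,2])]
    R=lambda a:np.array([[np.cos(a),np.sin(a)],[-np.sin(a),np.cos(a)]]) # world->station
    return W,R
E
python3 - <<'E'
from st import *
for n in ['wrist','side','scene']:
    f=np.load(n+'.npz');W,R=station(f)
    W=W[(W[:,0]>.36)&(W[:,0]<.74)&(W[:,1]>-.14)&(W[:,1]<.2)&(W[:,2]<.1)]
    # groove line: points below mouth inside the block; fit orientation via bar-free groove bottom
    best=None
    for deg in np.arange(-14,-8,.25):
        a=np.deg2rad(deg);Q=W[:,:2]@R(a).T
        t=Q[(W[:,2]>.031)&(W[:,2]<.041)]
        h,_=np.histogram(t[:,0],np.arange(.3,.8,.002)); s=(np.diff(h.astype(float))**2).sum()
        if best is None or s>best[0]: best=(s,deg)
    a=np.deg2rad(best[1]);Q=W[:,:2]@R(a).T
    # depth profile across groove
    lo=Q[(W[:,2]>.031)&(W[:,2]<.041)]
    x0=np.percentile(lo[:,0],[.5,99.5]);y0=np.percentile(lo[:,1],[.5,99.5])
    print(n,best[1],'x',x0,'y',y0)
    yc=np.median(lo[:,1])
    print([ (round(x,3),round(float(np.median(W[m,2])),4)) for x in np.arange(x0[1]-.06,x0[1]+.012,.003) if (m:=(abs(Q[:,0]-x)<.0015)&(abs(Q[:,1]-yc)<.06)).sum()>3])
f=np.load('wrist.npz');W=f['W']; 
v=W[(W[...,2]>.2)&(W[...,2]<.32)];print('fingers',v.min(0),v.max(0),np.percentile(v[:,2],[.5,5,20]))
E
```

```text
wrist -11.0 x [0.37743023 0.63522436] y [0.02742493 0.26404916]
[(np.float64(0.575), 0.036), (np.float64(0.578), 0.0359), (np.float64(0.581), 0.036), (np.float64(0.584), 0.036), (np.float64(0.587), 0.0359), (np.float64(0.59), 0.0359), (np.float64(0.593), 0.0359), (np.float64(0.596), 0.034), (np.float64(0.599), 0.031), (np.float64(0.602), 0.0279), (np.float64(0.605), 0.025), (np.float64(0.608), 0.022), (np.float64(0.611), 0.0149), (np.float64(0.614), 0.0218), (np.float64(0.617), 0.0251), (np.float64(0.62), 0.0279), (np.float64(0.623), 0.031), (np.float64(0.626), 0.0339), (np.float64(0.629), 0.0358), (np.float64(0.632), 0.0359), (np.float64(0.635), 0.0359), (np.float64(0.641), -0.0001), (np.float64(0.644), -0.0002), (np.float64(0.647), -0.0001)]
side -11.75 x [0.37677445 0.63456488] y [0.03041942 0.27379721]
[(np.float64(0.575), 0.0363), (np.float64(0.578), 0.0373), (np.float64(0.581), 0.0374), (np.float64(0.584), 0.0368), (np.float64(0.587), 0.0364), (np.float64(0.59), 0.0372), (np.float64(0.593), 0.0368), (np.float64(0.596), 0.0345), (np.float64(0.599), 0.0319), (np.float64(0.602), 0
[... 560 characters left out ...]
49), (np.float64(0.59), 0.0356), (np.float64(0.593), 0.035), (np.float64(0.596), 0.0321), (np.float64(0.599), 0.0295), (np.float64(0.602), 0.0261), (np.float64(0.605), 0.0224), (np.float64(0.608), 0.0171), (np.float64(0.611), 0.0201), (np.float64(0.614), 0.0225), (np.float64(0.617), 0.0257), (np.float64(0.62), 0.0285), (np.float64(0.623), 0.0318), (np.float64(0.626), 0.0346), (np.float64(0.629), 0.0354), (np.float64(0.632), 0.0352), (np.float64(0.635), 0.018), (np.float64(0.638), -0.0005), (np.float64(0.641), -0.0007), (np.float64(0.644), -0.0005), (np.float64(0.647), -0.0008)]
fingers [ 0.55297901 -0.01128294  0.2435142 ] [0.69949248 0.01923331 0.31723855] [0.2466067  0.25620823 0.27638825]
```

Geometry is consistent:
- **Station:** yaw is −11.0°. In station-aligned coordinates the groove line is at sx=0.611 and the stop face at sy≈0.2665.
- **Bar:** centre ≈(0.467, 0.035), direction ≈72.2° from world x.
- **Fingertips:** when open, the tips sit 13 mm above the TCP.

Next I'll move behind the bar with the jaws spread along it.

step_arm --moves '[-1,0,0.3,0,0,0,0,-1,0,0.3,0,0,0,0,-1,0,0.3,0,0,0,0,-1,0,0.3,0,0,0,0,-1,0,0.3,0,0,0,0,-1,0,0.3,0,0,0,0,-1,0,0.3,0,0,0,0,-1,0,0.3,0,0,0,0]'

```text
t: 1.62
position: [0.4609, 0.0478, 0.2293]
ee_rot: [0.708, -0.001, 0.001, -0.707]
ft_force: [-0.2, -0.4, 0.0]
gripper_width: 0.0855
```

step_arm --moves '[0,0,0,0,-1,0,0,0,0,0,0,-1,0,0,0,0,0,0,-1,0,0,0,0,0,0,-1,0,0,0,0,0,0,-1,0,0,0,0,0,0,-1,0,0,0,0,0,0,-1,0,0,0,0,0,0,-1,0,0]'

```text
t: 2.28
position: [0.4566, 0.0501, 0.2319]
ee_rot: [0.623, 0.338, -0.335, -0.621]
ft_force: [-0.3, 0.6, 0.2]
gripper_width: 0.0857
```

```bash
cat >> h.py <<'E'
from scipy.spatial.transform import Rotation as Ro
def S(): # tcp state in station-aligned coords
    s=ctrl.get_state();R=Ro.from_quat(s['ee_rot']).as_matrix();a=np.deg2rad(-11);p=s['position']
    sx=p[0]*np.cos(a)+p[1]*np.sin(a);sy=-p[0]*np.sin(a)+p[1]*np.cos(a)
    print('t %.2f'%s['t'],'p',p.round(4),'s %.4f %.4f'%(sx,sy),'xdir deg %.2f'%np.rad2deg(np.arctan2(R[1,0],R[0,0])),'ydir',R[:,1].round(3),'F',np.round(s['ft_force'],2),'q',np.round(s['joints'],2))
    return s,R
E
python3 -c "
from h import *
s,R=S(); print(R.T@(np.array([.4294,.0469,.12])-s['position'])/.02)"
```

```text
t 2.28 p [0.4566 0.0501 0.2319] s 0.4386 0.1363 xdir deg 56.83 ydir [ 0.004 -0.001 -1.   ] F [-0.33  0.56  0.21] q [-0.12  0.02 -0.06  1.8   0.    1.31  0.81]
[-0.8892294   5.58684806  1.06938522]
```

step_arm --moves '[-0.3,0,0.3,0,-1,0,0,-0.3,0,0.4,0,-1,0,0,-0.2,0,0.5,0,-0.25,0,0,0,0,0,0,0,0,0]'

```text
t: 2.62
position: [0.427, 0.0459, 0.2321]
ee_rot: [0.568, 0.424, -0.421, -0.566]
ft_force: [-0.5, 0.1, -0.6]
gripper_width: 0.0855
```

```bash
python3 -c "
from h import *
s,R=S(); print(R.T@(np.array([.4294,.0469,.1])-s['position'])/.02)
p,d,K,T=cap('wrist');W=cloud(d,K,T);reg,top,h=fit(W,p)
m=reg&(W[...,2]>.0655)&(W[...,2]<.07)&(W[...,1]<.12);B=W[m];q=B[:,:2].mean(0);u=np.linalg.svd(B[:,:2]-q)[2][0];t=(B[:,:2]-q)@u
print(len(B),q,u,t.min(),t.max())
v=W[(W[...,2]>.2)&(W[...,2]<.33)];v=(v-s['position'])@R
for k in range(-110,0,8):
  b=v[(v[:,1]>k/1e3)&(v[:,1]<=(k+8)/1e3)]
  if len(b): print(k,b.min(0).round(3),b.max(0).round(3))
"
```

```text
t 2.62 p [0.427  0.0459 0.2321] s 0.4104 0.1265 xdir deg 73.41 ydir [ 0.005 -0.    -1.   ] F [-0.51  0.15 -0.56] q [-0.12 -0.04 -0.06  1.87 -0.    1.31  1.1 ]
[ 0.0753197   6.60390719 -0.06486954]
2402 [0.46438729 0.03606496] [-0.30691836 -0.95173585] -0.0694995990627307 0.07058141694490612
-86 [-0.06  -0.086  0.008] [ 0.062 -0.078  0.017]
-78 [-0.065 -0.078 -0.   ] [ 0.069 -0.07   0.017]
-70 [-0.07  -0.07  -0.007] [ 0.074 -0.062  0.015]
-62 [-0.072 -0.062  0.004] [ 0.075 -0.054  0.013]
-54 [-0.054 -0.054 -0.006] [ 0.056 -0.046  0.011]
-46 [-0.056 -0.046 -0.013] [ 0.057 -0.038  0.011]
-38 [-0.056 -0.038 -0.013] [ 0.057 -0.03   0.01 ]
-30 [-0.056 -0.03  -0.013] [ 0.057 -0.022  0.01 ]
-22 [-0.054 -0.022 -0.013] [ 0.056 -0.014  0.01 ]
-14 [-0.042 -0.014 -0.009] [ 0.044 -0.012  0.007]
```

step_arm --moves '[0,1,0,0,0,0,0,0,1,0,0,0,0,0,0,1,0,0,0,0,0,0,1,0,0,0,0,0,0,1,0,0,0,0,0,0,1,0,0,0,0,0,0,1,0,0,0,0,0]'

```text
t: 3.25
position: [0.4381, 0.0471, 0.0934]
ee_rot: [0.574, 0.425, -0.411, -0.566]
ft_force: [0.5, -0.1, -0.1]
gripper_width: 0.0854
```

```bash
python3 -c "
from h import *
s,R=S(); print(R.T@(np.array([.427,.0459,.032])-s['position'])/.02)
"
```

```text
t 3.25 p [0.4381 0.0471 0.0934] s 0.4211 0.1298 xdir deg 72.55 ydir [ 0.023  0.002 -1.   ] F [ 0.5  -0.08 -0.05] q [-0.12  0.1  -0.07  2.05  0.01  0.97  1.08]
[-0.25013586  3.05736208  0.57764067]
```

step_arm --moves '[-0.2,0,0.5,0.2,0,0,0,0,0,0.3,0.05,0,0,0,0,0.5,0.3,0.05,0,0,0,0,0.5,0.15,0.03,0,0,0]'

```text
t: 3.58
position: [0.4116, 0.0513, 0.0716]
ee_rot: [-0.563, -0.415, 0.419, 0.579]
ft_force: [0.0, -1.0, -0.2]
gripper_width: 0.0854
```

```bash
python3 -c "
from h import *
s,R=S(); print(R.T@(np.array([.427,.0459,.032])-s['position'])/.02)
"
```

```text
t 3.58 p [0.4116 0.0513 0.0716] s 0.3943 0.1289 xdir deg 72.26 ydir [-0.019  0.015 -1.   ] F [ 0.01 -0.97 -0.16] q [-0.12  0.11 -0.07  2.1  -0.01  0.95  1.08]
[-0.03755836  1.96014779 -0.86006627]
```

step_arm --moves '[0,0.6,-0.1,-0.1,0,0,0,0,0.6,-0.1,-0.05,0,0,0,0,0.5,-0.1,0,0,0,0,0,0.2,0,0,0,0,0,0,0,0,0,0,0,0]'

```text
t: 4.0
position: [0.4173, 0.0512, 0.032]
ee_rot: [-0.569, -0.42, 0.414, 0.574]
ft_force: [-0.5, 0.2, 0.7]
gripper_width: 0.0853
```

```bash
python3 -c "
from h import *
s,R=S(); print(R.T@(np.array([.427,.0459,.032])-s['position'])/.02)
"
```

```text
t 4.00 p [0.4173 0.0512 0.032 ] s 0.3999 0.1299 xdir deg 72.24 ydir [ 0.002  0.011 -1.   ] F [-0.47  0.16  0.74] q [-0.12  0.17 -0.07  2.14  0.    0.83  1.07]
[-0.10590541 -0.00083106 -0.54181149]
```

step_arm --moves '[0,0,-0.2,0,0,0,0,0,0,-0.2,0,0,0,0,0,0,-0.15,0,0,0,0,0,0,-0.1,0,0,0,0,0,0,-0.1,0,0,0,0,0,0,-0.1,0,0,0,0,0,0,-0.1,0,0,0,0,0,0,-0.1,0,0,0,0]'

```text
t: 4.67
position: [0.4413, 0.0447, 0.0348]
ee_rot: [-0.569, -0.421, 0.412, 0.573]
ft_force: [-0.5, 0.6, -0.4]
gripper_width: 0.0855
```

```bash
cat >> h.py <<'E'
def bar(n='side'):
    p,d,K,T=cap(n);W=cloud(d,K,T);a=np.deg2rad(-11)
    sx=W[...,0]*np.cos(a)+W[...,1]*np.sin(a);sy=-W[...,0]*np.sin(a)+W[...,1]*np.cos(a)
    hsv=cv2.cvtColor(p,cv2.COLOR_RGB2HSV)
    m=(sx>.40)&(sx<.645)&(sy>.0)&(sy<.262)&(W[...,2]>.05)&(W[...,2]<.075)&(hsv[...,2]>90)
    k,l,st,c=cv2.connectedComponentsWithStats(m.astype(np.uint8))
    if k<2: print('no bar');return
    i=1+st[1:,4].argmax();m=l==i
    X=np.stack([sx[m],sy[m]],1);z=W[...,2][m];zt=np.percentile(z,95);X2=X[z>zt-.004];q=X2.mean(0);u=np.linalg.svd(X2-q)[2][0];u=u*np.sign(u[1]);t=(X2-q)@u
    print(n,'bar n',m.sum(),'s',(q+u*(t.min()+t.max())/2).round(4),'deg off %.1f'%np.rad2deg(np.arctan2(u[0],u[1])),'len %.4f'%np.ptp(t),'sy',X[:,1].min().round(4),X[:,1].max().round(4),'ztop %.4f'%zt)
E
python3 -c "
from h import *
S();bar('side');bar('wrist');bar('scene')"
```

```text
t 4.67 p [0.4413 0.0447 0.0348] s 0.4247 0.1281 xdir deg 72.21 ydir [ 0.007  0.012 -1.   ] F [-0.5   0.62 -0.4 ] q [-0.11  0.21 -0.06  2.08  0.    0.84  1.09]
side bar n 314 s [0.4529 0.121 ] deg off 6.9 len 0.1404 sy 0.0518 0.1946 ztop 0.0700
wrist bar n 11716 s [0.449  0.1257] deg off 6.9 len 0.0937 sy 0.0797 0.1725 ztop 0.0680
scene bar n 294 s [0.4548 0.123 ] deg off 6.5 len 0.1420 sy 0.052 0.1935 ztop 0.0682
```

step_arm --moves '[0,0.1,-0.12,0,-0.12,0,0,0,0.1,-0.12,0,-0.12,0,0,0,0.05,-0.12,0,-0.12,0,0,0,0.03,-0.12,0,-0.12,0,0,0,0.03,-0.12,0,-0.12,0,0,0,0.02,-0.12,0,-0.12,0,0,0,0.02,-0.12,0,-0.12,0,0,0,0.02,-0.12,0,-0.12,0,0]'

```text
t: 5.48
position: [0.4606, 0.0396, 0.0261]
ee_rot: [-0.542, -0.456, 0.448, 0.546]
ft_force: [-1.4, 0.0, 0.3]
gripper_width: 0.0854
```

```bash
python3 -c "
from h import *
S();bar('side');bar('scene')"
```

```text
t 5.48 p [0.4606 0.0396 0.0261] s 0.4445 0.1267 xdir deg 79.50 ydir [ 0.005  0.012 -1.   ] F [-1.45  0.04  0.33] q [-0.08  0.26 -0.07  2.04  0.01  0.84  1.23]
side bar n 329 s [0.4786 0.118 ] deg off 6.7 len 0.1394 sy 0.0493 0.1914 ztop 0.0700
scene bar n 309 s [0.4801 0.1203] deg off 5.7 len 0.1420 sy 0.0471 0.1934 ztop 0.0681
```

step_arm --moves '[0,-0.15,-0.12,0,0.04,0,0,0,-0.1,-0.12,0,0,0,0,0,0,-0.12,0,0,0,0,0,0,-0.12,0,0,0,0,0,0.02,-0.12,0,0,0,0,0,0.02,-0.12,0,0,0,0]'

```text
t: 6.08
position: [0.4761, 0.0367, 0.0313]
ee_rot: [-0.543, -0.455, 0.446, 0.547]
ft_force: [-0.5, -0.1, 0.2]
gripper_width: 0.0855
```

```bash
python3 -c "
from h import *
S();bar('side');bar('scene')"
```

```text
t 6.08 p [0.4761 0.0367 0.0313] s 0.4603 0.1268 xdir deg 79.13 ydir [ 0.006  0.012 -1.   ] F [-0.54 -0.13  0.23] q [-0.08  0.28 -0.07  2.    0.01  0.86  1.23]
side bar n 321 s [0.4934 0.1178] deg off 6.7 len 0.1405 sy 0.0479 0.1884 ztop 0.0700
scene bar n 322 s [0.4946 0.1184] deg off 5.6 len 0.1450 sy 0.0465 0.1914 ztop 0.0682
```

step_arm --moves '[0,0,-0.17,0,0,0,0,0,0,-0.17,0,0,0,0,0,0,-0.17,0,0,0,0,0,0,-0.17,0,0,0,0,0,0,-0.17,0,0,0,0,0,0,-0.17,0,0,0,0]'

```text
t: 6.68
position: [0.4973, 0.0325, 0.0309]
ee_rot: [-0.543, -0.454, 0.446, 0.547]
ft_force: [-0.9, -0.1, 0.3]
gripper_width: 0.0854
```

```bash
python3 -c "
from h import *
S();bar('side');bar('scene')"
```

```text
t 6.68 p [0.4973 0.0325 0.0309] s 0.4820 0.1268 xdir deg 79.13 ydir [ 0.005  0.012 -1.   ] F [-0.89 -0.13  0.35] q [-0.07  0.32 -0.06  1.95  0.01  0.87  1.25]
side bar n 317 s [0.5149 0.1153] deg off 6.0 len 0.1380 sy 0.0462 0.1861 ztop 0.0700
scene bar n 323 s [0.5168 0.1168] deg off 6.3 len 0.1446 sy 0.0449 0.1895 ztop 0.0684
```

step_arm --moves '[0,0,-0.15,0,0,0,0,0,0,-0.15,0,0,0,0,0,0,-0.15,0,0,0,0,0,0,-0.15,0,0,0,0,0,0,-0.15,0,0,0,0,0,0,-0.15,0,0,0,0,0,0,-0.15,0,0,0,0,0,0,-0.15,0,0,0,0]'

```text
t: 7.45
position: [0.5228, 0.0276, 0.0309]
ee_rot: [-0.543, -0.454, 0.447, 0.547]
ft_force: [-0.6, 0.1, 1.2]
gripper_width: 0.0857
```

```bash
python3 -c "
from h import *
S();bar('side');bar('scene')"
```

```text
t 7.45 p [0.5228 0.0276 0.0309] s 0.5080 0.1269 xdir deg 79.14 ydir [ 0.004  0.012 -1.   ] F [-0.56  0.08  1.2 ] q [-0.06  0.36 -0.05  1.88  0.01  0.89  1.26]
side bar n 315 s [0.5407 0.1123] deg off 6.5 len 0.1370 sy 0.0438 0.185 ztop 0.0697
scene bar n 320 s [0.5419 0.1146] deg off 5.2 len 0.1405 sy 0.0423 0.1854 ztop 0.0685
```

step_arm --moves '[0,0,-0.13,0,0,0,0,0,0,-0.13,0,0,0,0,0,0,-0.13,0,0,0,0,0,0,-0.13,0,0,0,0,0,0,-0.13,0,0,0,0,0,0,-0.13,0,0,0,0,0,0,-0.12,0,0,0,0,0,0,-0.12,0,0,0,0]'

```text
t: 8.22
position: [0.5446, 0.0235, 0.0308]
ee_rot: [-0.543, -0.454, 0.447, 0.547]
ft_force: [0.1, -0.7, 0.4]
gripper_width: 0.0855
```

```bash
python3 -c "
from h import *
S();bar('side');bar('scene')"
```

```text
t 8.22 p [0.5446 0.0235 0.0308] s 0.5301 0.1269 xdir deg 79.14 ydir [ 0.004  0.012 -1.   ] F [ 0.13 -0.65  0.39] q [-0.05  0.4  -0.05  1.83  0.01  0.91  1.28]
side bar n 308 s [0.5622 0.1105] deg off 6.0 len 0.1362 sy 0.0424 0.1822 ztop 0.0701
scene bar n 317 s [0.5629 0.1121] deg off 5.4 len 0.1380 sy 0.0431 0.1842 ztop 0.0682
```

step_arm --moves '[-0.12,0,-0.11,0,0,0,0,-0.12,0,-0.11,0,0,0,0,-0.12,0,-0.11,0,0,0,0,-0.12,0,-0.11,0,0,0,0,-0.12,0,-0.11,0,0,0,0,-0.1,0,-0.11,0,0,0,0,-0.1,0,-0.11,0,0,0,0,0,0,-0.11,0,0,0,0]'

```text
t: 8.98
position: [0.5599, 0.0019, 0.0306]
ee_rot: [-0.543, -0.454, 0.447, 0.547]
ft_force: [0.0, -0.2, 0.0]
gripper_width: 0.0854
```

```bash
python3 -c "
from h import *
S();bar('side');bar('scene')"
```

```text
t 8.98 p [0.5599 0.0019 0.0306] s 0.5492 0.1087 xdir deg 79.11 ydir [ 0.004  0.011 -1.   ] F [ 0.04 -0.17  0.02] q [-0.02  0.43 -0.04  1.79  0.01  0.92  1.32]
side bar n 289 s [0.583  0.1105] deg off 6.3 len 0.1388 sy 0.0407 0.1798 ztop 0.0703
scene bar n 331 s [0.5839 0.1096] deg off 5.0 len 0.1426 sy 0.0382 0.1805 ztop 0.0685
```

step_arm --moves '[0,0,-0.1,0,0,0,0,0,0,-0.1,0,0,0,0,0,0,-0.1,0,0,0,0,0,0,-0.08,0,0,0,0,0,0,-0.08,0,0,0,0]'

```text
t: 9.5
position: [0.5696, 0.0015, 0.0305]
ee_rot: [-0.542, -0.454, 0.447, 0.547]
ft_force: [-0.6, 0.7, 0.8]
gripper_width: 0.0856
```

```bash
python3 -c "
from h import *
S();bar('side');bar('scene')"
```

```text
t 9.50 p [0.5696 0.0015 0.0305] s 0.5588 0.1101 xdir deg 79.20 ydir [ 0.004  0.012 -1.   ] F [-0.57  0.73  0.81] q [-0.02  0.45 -0.04  1.76  0.01  0.93  1.32]
side bar n 285 s [0.5924 0.1075] deg off 6.1 len 0.1396 sy 0.0386 0.1765 ztop 0.0702
scene bar n 328 s [0.5933 0.1075] deg off 4.8 len 0.1409 sy 0.0373 0.1792 ztop 0.0682
```

Right at the lip. I'll ease forward slowly.

step_arm --moves '[0,0,-0.06,0,0,0,0,0,0,-0.06,0,0,0,0,0,0,-0.05,0,0,0,0,0,0,-0.05,0,0,0,0]'

```text
t: 9.93
position: [0.5743, 0.0006, 0.0305]
ee_rot: [-0.542, -0.455, 0.447, 0.547]
ft_force: [-0.2, -0.1, 0.7]
gripper_width: 0.0852
```

```bash
python3 -c "
from h import *
S();bar('side');bar('scene')"
```

```text
t 9.93 p [0.5743 0.0006 0.0305] s 0.5636 0.1102 xdir deg 79.20 ydir [ 0.004  0.012 -1.   ] F [-0.24 -0.11  0.66] q [-0.02  0.45 -0.04  1.75  0.01  0.94  1.33]
side bar n 303 s [0.602  0.1029] deg off 4.9 len 0.1311 sy 0.0376 0.1777 ztop 0.0700
scene bar n 342 s [0.6095 0.1096] deg off 0.1 len 0.1375 sy 0.0408 0.1784 ztop 0.0606
```

step_arm --moves '[0,0,0.4,0,0,0,0,0,0,0.4,0,0,0,0,0,-1,0,0,0,0,0,0,-1,0,0,0,0,0,0,-1,0,0,0,0,0,0,-0.8,0,0,0,0,0]'

```text
t: 10.53
position: [0.5498, 0.0035, 0.1036]
ee_rot: [-0.54, -0.451, 0.45, 0.55]
ft_force: [-0.0, 0.9, 1.2]
gripper_width: 0.0856
```

```bash
python3 -c "
from h import *
S();bar('side');bar('scene');bar('wrist')
p,d,K,T=cap('wrist','d.png')"
```

```text
t 10.53 p [0.5498 0.0035 0.1036] s 0.5390 0.1084 xdir deg 79.23 ydir [-0.008  0.012 -1.   ] F [-0.03  0.87  1.17] q [-0.02  0.33 -0.04  1.74  0.    1.08  1.32]
side bar n 369 s [0.6122 0.1063] deg off -0.3 len 0.1418 sy 0.0353 0.1772 ztop 0.0598
scene bar n 323 s [0.6115 0.1076] deg off 0.2 len 0.1421 sy 0.0364 0.1787 ztop 0.0578
wrist bar n 6178 s [0.6092 0.1069] deg off -0.2 len 0.1400 sy 0.0369 0.1769 ztop 0.0561
```

View pics/d.png

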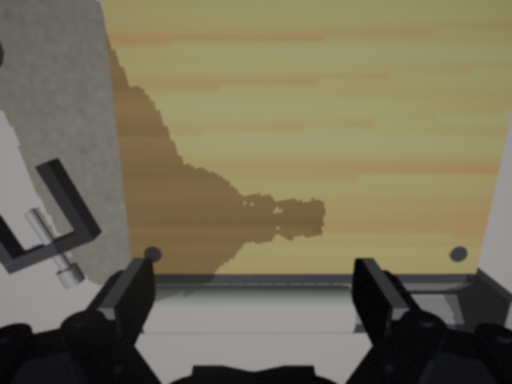

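Picture 4: the bar (around pixel (250,310)) is seated in the groove, parallel to it, with ends at sy 0.0365 and 0.177. Now I'll go behind its −y end with the fingers shut, jaws turned across the groove.

step_arm --moves '[-0.96,0,-0.72,0,0,0,1,-0.96,0,-0.72,0,0,0,1,-0.96,0,-0.72,0,0,0,1,-0.96,0,-0.72,0,0,0,1,-0.96,0,-0.7,0,0,0,1,0,0,0,0,1,0,1,0,0,0,0,1,0,1,0,0,0,0,1,0,1]'

```text
t: 11.4
position: [0.596, -0.1068, 0.0881]
ee_rot: [-0.608, -0.34, 0.351, 0.626]
ft_force: [0.8, -0.6, 0.9]
gripper_width: -0.0001
```

step_arm --moves '[0,0,0,0,1,0,1,0,0,0,0,1,0,1,0,0,0,0,1,0,1,0,0,0,0,1,0,1,0,0,0,0,1,0,1,0,0,0,0,1,0,1,0,0,0,0,1,0,1,0,0,0,0,1,0,1]'

```text
t: 12.07
position: [0.5857, -0.1065, 0.0737]
ee_rot: [-0.701, 0.009, 0.025, 0.712]
ft_force: [0.4, 0.3, -0.2]
gripper_width: 0.0002
```

```bash
cat >> h.py <<'E'
def to(sx,sy,z,s,R):
    a=np.deg2rad(-11);w=np.array([sx*np.cos(a)-sy*np.sin(a),sx*np.sin(a)+sy*np.cos(a),z])
    print('need',(R.T@(w-s['position'])/.02).round(2))
E
python3 -c "
from h import *
s,R=S();print(s['gripper_width']); to(.611,.010,.08,s,R)"
```

```text
t 12.07 p [ 0.5857 -0.1065  0.0737] s 0.5953 0.0073 xdir deg 1.31 ydir [-0.048  0.015 -0.999] F [ 0.42  0.34 -0.17] q [-0.07  0.49  0.27  1.61 -0.15  1.11  0.26]
0.00022092596199450328
need [ 0.78 -0.36 -0.03]
```

step_arm --moves '[0.3,-0.1,0,-0.1,1,-0.2,1,0.3,-0.1,0,0,0.8,-0.15,1,0.1,0,0,0,0,0,1,0,0,0,0,0,0,1]'

```text
t: 12.4
position: [0.5952, -0.1066, 0.0706]
ee_rot: [0.704, -0.078, 0.067, -0.703]
ft_force: [-0.2, -0.9, -0.4]
gripper_width: 0.0004
```

```bash
python3 -c "
from h import *
s,R=S();to(.611,.012,.041,s,R);bar('wrist')"
```

```text
t 12.40 p [ 0.5952 -0.1066  0.0706] s 0.6046 0.0089 xdir deg -11.75 ydir [-0.017 -0.    -1.   ] F [-0.23 -0.94 -0.39] q [-0.12  0.49  0.32  1.62 -0.17  1.07  0.04]
need [0.34 1.47 0.16]
wrist bar n 11400 s [0.6111 0.0792] deg off -0.1 len 0.0846 sy 0.0369 0.1223 ztop 0.0579
```

step_arm --moves '[0.15,0.4,0,0,-0.1,-0.12,1,0.15,0.4,0,0,0,0,1,0.05,0.4,0,0,0,0,1,0,0.2,0,0,0,0,1,0,0,0,0,0,0,1]'

```text
t: 12.87
position: [0.6, -0.1081, 0.0384]
ee_rot: [0.705, -0.068, 0.062, -0.703]
ft_force: [-0.2, -0.4, 0.1]
gripper_width: 0.0003
```

```bash
python3 -c "
from h import *
s,R=S();to(.611,.025,.041,s,R);bar('side');bar('scene')"
```

```text
t 12.87 p [ 0.6    -0.1081  0.0384] s 0.6096 0.0083 xdir deg -10.50 ydir [-0.008 -0.002 -1.   ] F [-0.22 -0.4   0.06] q [-0.11  0.53  0.31  1.64 -0.18  1.01  0.08]
need [ 0.08 -0.13  0.83]
side bar n 5 s [0.6001 0.0636] deg off -15.5 len 0.0106 sy 0.058 0.0686 ztop 0.0545
scene bar n 323 s [0.6113 0.1082] deg off 0.1 len 0.1423 sy 0.0371 0.1793 ztop 0.0580
```

step_arm --moves '[0.03,-0.03,0.2,0,0.05,0,1,0.03,-0.03,0.2,0,0,0,1,0,0,0.15,0,0,0,1,0,0,0.12,0,0,0,1,0,0,0.1,0,0,0,1,0,0,0.1,0,0,0,1,0,0,0.1,0,0,0,1,0,0,0.1,0,0,0,1]'

```text
t: 13.63
position: [0.607, -0.0865, 0.0425]
ee_rot: [0.705, -0.069, 0.066, -0.702]
ft_force: [-0.3, -2.3, -1.1]
gripper_width: 0.0001
```

```bash
python3 -c "
from h import *
s,R=S();to(.611,.115,.040,s,R);bar('side');bar('scene')"
```

```text
t 13.63 p [ 0.607  -0.0865  0.0425] s 0.6123 0.0310 xdir deg -10.92 ydir [-0.005 -0.004 -1.   ] F [-0.29 -2.31 -1.07] q [-0.14  0.53  0.31  1.63 -0.17  1.01  0.03]
need [-0.06  0.11  4.2 ]
side bar n 7 s [0.6032 0.0909] deg off -0.1 len 0.0103 sy 0.0858 0.0993 ztop 0.0567
scene bar n 333 s [0.6115 0.1136] deg off 0.5 len 0.1400 sy 0.0423 0.1836 ztop 0.0580
```

step_arm --moves '[-0.02,0.03,0.15,0,0,0,1,-0.01,0.03,0.15,0,0,0,1,-0.01,0.02,0.15,0,0,0,1,0,0.01,0.15,0,0,0,1,0,0,0.15,0,0,0,1,0,0,0.15,0,0,0,1,0,0,0.15,0,0,0,1,0,0,0.15,0,0,0,1]'

```text
t: 14.4
position: [0.6108, -0.0685, 0.0422]
ee_rot: [0.707, -0.071, 0.069, -0.7]
ft_force: [-1.0, -5.0, 3.3]
gripper_width: 0.0001
```

```bash
python3 -c "
from h import *
s,R=S();to(.611,.115,.040,s,R);bar('scene')"
```

```text
t 14.40 p [ 0.6108 -0.0685  0.0422] s 0.6126 0.0493 xdir deg -11.34 ydir [-0.003 -0.01  -1.   ] F [-0.97 -5.04  3.33] q [-0.17  0.53  0.31  1.63 -0.17  1.01 -0.02]
need [-0.1   0.08  3.29]
scene bar n 343 s [0.6115 0.1323] deg off 0.3 len 0.1404 sy 0.06 0.2025 ztop 0.0581
```

step_arm --moves '[-0.03,-0.02,0.15,0,0.03,0,1,-0.02,0,0.16,0,0,0,1,-0.02,0,0.16,0,0,0,1,0,0,0.16,0,0,0,1,0,0,0.16,0,0,0,1,0,0,0.16,0,0,0,1,0,0,0.16,0,0,0,1,0,0,0.16,0,0,0,1]'

```text
t: 15.12
position: [0.6154, -0.0387, 0.0422]
ee_rot: [0.707, -0.071, 0.07, -0.7]
ft_force: [-1.4, -4.0, 1.8]
gripper_width: -0.0001
```

```bash
python3 -c "
from h import *
s,R=S();to(.611,.115,.040,s,R);bar('scene')"
```

```text
t 15.12 p [ 0.6154 -0.0387  0.0422] s 0.6115 0.0794 xdir deg -11.45 ydir [-0.003 -0.009 -1.   ] F [-1.39 -3.99  1.77] q [-0.22  0.53  0.3   1.62 -0.17  1.01 -0.07]
need [-0.04  0.09  1.78]
scene bar n 366 s [0.6116 0.1625] deg off -0.2 len 0.1403 sy 0.0891 0.2327 ztop 0.0579
```

step_arm --moves '[-0.02,0,0.15,0,0.03,0,1,0,0,0.15,0,0,0,1,0,0,0.15,0,0,0,1,0,0,0.15,0,0,0,1,0,0,0.13,0,0,0,1,0,0,0.1,0,0,0,1]'

```text
t: 15.67
position: [0.6187, -0.0206, 0.0421]
ee_rot: [0.707, -0.073, 0.071, -0.7]
ft_force: [-1.8, -4.3, 2.1]
gripper_width: 0.0001
```

```bash
python3 -c "
from h import *
s,R=S();to(.611,.115,.040,s,R);bar('scene')"
```

```text
t 15.67 p [ 0.6187 -0.0206  0.0421] s 0.6112 0.0978 xdir deg -11.68 ydir [-0.003 -0.009 -1.   ] F [-1.8  -4.29  2.07] q [-0.24  0.54  0.3   1.62 -0.17  1.02 -0.1 ]
need [-0.02  0.1   0.86]
scene bar n 378 s [0.6113 0.1811] deg off -0.6 len 0.1378 sy 0.1123 0.2501 ztop 0.0580
```

step_arm --moves '[0,0,0.12,0,0.05,0,1,0,0,0.12,0,0,0,1,0,0,0.12,0,0,0,1,0,0,0.1,0,0,0,1,0,0,0.1,0,0,0,1]'

```text
t: 16.13
position: [0.6208, -0.0095, 0.0421]
ee_rot: [0.707, -0.076, 0.074, -0.7]
ft_force: [-1.9, -4.8, 2.1]
gripper_width: -0.0001
```

```bash
python3 -c "
from h import *
s,R=S();bar('scene')"
```

```text
t 16.13 p [ 0.6208 -0.0095  0.0421] s 0.6112 0.1091 xdir deg -12.12 ydir [-0.004 -0.01  -1.   ] F [-1.91 -4.83  2.14] q [-0.26  0.54  0.29  1.61 -0.17  1.02 -0.13]
scene bar n 350 s [0.6114 0.1874] deg off -0.0 len 0.1337 sy 0.1205 0.2543 ztop 0.0580
```

step_arm --moves '[0,0,0.08,0,-0.08,0,1,0,0,0.08,0,-0.04,0,1,0,0,0.07,0,0,0,1]'

```text
t: 16.43
position: [0.622, -0.0042, 0.0421]
ee_rot: [0.707, -0.07, 0.068, -0.7]
ft_force: [-2.1, -4.8, 2.5]
gripper_width: -0.0001
```

step_arm --moves '[0,0,0.06,0,0,0,1,0,0,0.06,0,0,0,1]'

```text
t: 16.6
position: [0.622, -0.004, 0.0421]
ee_rot: [0.708, -0.07, 0.068, -0.699]
ft_force: [-2.8, -6.7, 4.4]
gripper_width: -0.0
```

step_arm --moves '[0,0,0.06,0,0,0,1,0,0,0.06,0,0,0,1]'

```text
t: 16.77
position: [0.622, -0.004, 0.0421]
ee_rot: [0.709, -0.071, 0.069, -0.698]
ft_force: [-2.1, -6.3, 2.9]
gripper_width: -0.0
```

```bash
python3 -c "
from h import *
s,R=S();bar('scene')"
```

```text
t 16.77 p [ 0.622  -0.004   0.0421] s 0.6113 0.1148 xdir deg -11.38 ydir [-0.005 -0.015 -1.   ] F [-2.1  -6.32  2.87] q [-0.27  0.54  0.29  1.61 -0.16  1.02 -0.13]
scene bar n 339 s [0.6116 0.1906] deg off -0.1 len 0.1256 sy 0.1278 0.2534 ztop 0.0577
```

step_arm --moves '[0,0,0.12,0,0,0,1,0,0,0.12,0,0,0,1]'

```text
t: 16.98
position: [0.622, -0.004, 0.0422]
ee_rot: [0.711, -0.073, 0.07, -0.696]
ft_force: [-3.6, -10.0, 3.9]
gripper_width: 0.0002
```

```bash
python3 -c "
from h import *
s,R=S()"
```

```text
t 16.98 p [ 0.622  -0.004   0.0422] s 0.6113 0.1147 xdir deg -11.61 ydir [-0.007 -0.02  -1.   ] F [-3.59 -9.97  3.92] q [-0.27  0.55  0.3   1.6  -0.16  1.02 -0.14]
```

The force rose to about 10 N with no movement, where sliding had taken about 5 N, so the bar is against the stop. Next I'll back off along the groove, rise and check.

step_arm --moves '[0,0,-0.1,0,0,0,1,0,0,-0.3,0,0,0,1,0,0,-0.6,0,0,0,1,0,0,-0.8,0,0,0,1,0,-1,-0.5,0,0,0,1,0,-1,-0.5,0,0,0,1,0,-1,0,0,0,0,1,0,-1,0,0,0,0,1]'

```text
t: 17.65
position: [0.6066, -0.0563, 0.1186]
ee_rot: [0.709, -0.075, 0.063, -0.699]
ft_force: [0.7, 1.0, 0.3]
gripper_width: -0.0003
```

```bash
python3 -c "
from h import *
s,R=S();bar('scene');bar('side');bar('wrist')
p,d,K,T=cap('wrist','e.png');W=cloud(d,K,T);a=np.deg2rad(-11)
sx=W[...,0]*np.cos(a)+W[...,1]*np.sin(a);sy=-W[...,0]*np.sin(a)+W[...,1]*np.cos(a);z=W[...,2]
m=(abs(sx-.611)<.02)&(sy>.24)&(sy<.29)
b=m&(z>.05)&(z<.059); t=m&(z>.0685)&(z<.0715)
print('bar end',np.percentile(sy[b],[98,99.5]) if b.any() else 0,'plate top',(sy[t].min(),sy[t].max()) if t.any() else 0)
f=m&(z>.0595)&(z<.068);print('plate face pts',f.sum(),np.median(sy[f]) if f.any() else 0)"
```

```text
t 17.65 p [ 0.6066 -0.0563  0.1186] s 0.6062 0.0605 xdir deg -11.24 ydir [-0.018 -0.012 -1.   ] F [0.71 0.99 0.27] q [-0.21  0.45  0.32  1.56 -0.13  1.17 -0.06]
scene bar n 339 s [0.6116 0.1886] deg off -0.1 len 0.1265 sy 0.1253 0.2518 ztop 0.0582
side bar n 93 s [0.6085 0.1543] deg off -1.7 len 0.0615 sy 0.1235 0.1962 ztop 0.0594
wrist bar n 4494 s [0.6102 0.1549] deg off 0.2 len 0.0562 sy 0.1267 0.1835 ztop 0.0561
bar end 0 plate top 0
plate face pts 0 0
```

View pics/e.png

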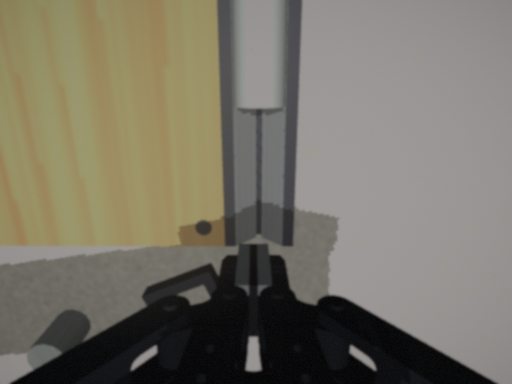

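Picture 5: the bar (top, around (258,50)) is centred in the groove with its −y end at (260,108), sy≈0.126. That puts the far end at about 0.2665, which matches the stop face. I'll look once at the stop end from above.

step_arm --moves '[0,-1,0.8,0,0,0,1,0,-1,1,0,0,0,1,0,-1,1,0,0,0,1,0,-1,1,0,0,0,1,0,0,1,0,0,0,1,0,0,0,0,0,0,1,0,0,0,0,0,0,1]'

```text
t: 18.43
position: [0.6229, 0.0436, 0.1894]
ee_rot: [0.708, -0.08, 0.058, -0.699]
ft_force: [-0.4, -0.7, -0.3]
gripper_width: -0.0002
```

```bash
python3 -c "
from h import *
s,R=S()
p,d,K,T=cap('wrist');W=cloud(d,K,T);a=np.deg2rad(-11)
sx=W[...,0]*np.cos(a)+W[...,1]*np.sin(a);sy=-W[...,0]*np.sin(a)+W[...,1]*np.cos(a);z=W[...,2]
m=(abs(sx-.611)<.006)
b=m&(z>.052)&(z<.0595);t=m&(z>.067)&(z<.072)
print('bar',np.nanpercentile(sy[b],[.3,99.7]),'plate top',np.percentile(sy[t],[1,99]) if t.any() else 0);bar('wrist')
for n,th in [('stub',0),('clamp',0),('spool',0),('caliper',0)]:
  pass
cv2.imwrite('pics/f.png',p[:,:,::-1])
sp,_=ctrl.capture('side');cv2.imwrite('pics/g.png',np.hstack([np.load('side.npz')['p'][130:330,160:360],sp[130:330,160:360]])[:,:,::-1].repeat(2,0).repeat(2,1))"
```

```text
t 18.43 p [0.6229 0.0436 0.1894] s 0.6031 0.1617 xdir deg -11.15 ydir [-0.032 -0.01  -0.999] F [-0.41 -0.7  -0.31] q [-0.34  0.44  0.3   1.41 -0.12  1.35 -0.23]
bar [0.12754156 0.2670337 ] plate top [0.26719794 0.27506746]
wrist bar n 5514 s [0.6113 0.1936] deg off 0.1 len 0.1368 sy 0.1251 0.262 ztop 0.0580
```

View pics/f.png

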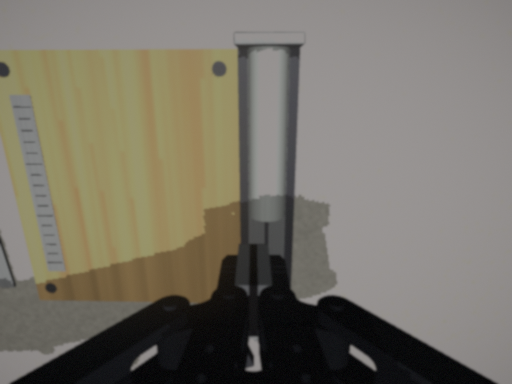

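View pics/g.png

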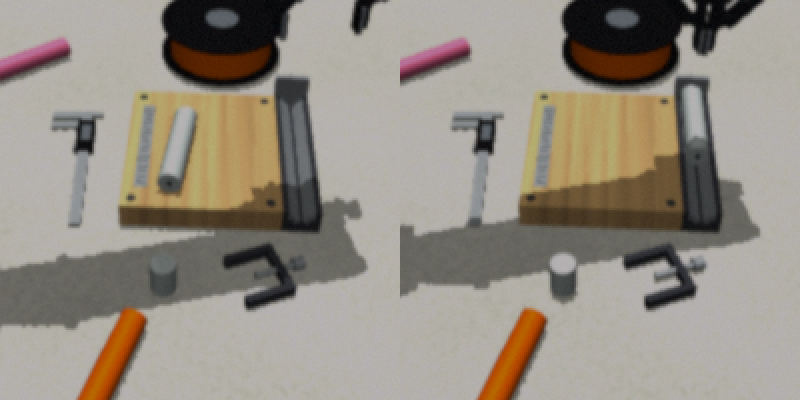

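Picture 6: the bar's far end at (268,47) meets the stop plate. Depth puts the bar end at 0.2670 and the plate at 0.2672, axis at sx 0.6113, 0.1° off. Picture 7: comparing before and after, the spool, caliper, stub and clamp haven't moved. Handing in.

```bash
python3 -c "
from h import *
print(ctrl.finish_job());S();bar('wrist')"
```

```text
the job is handed in; nothing more can be done
None
the job is handed in; nothing more can be done
```

I rolled the bar across the plywood with the open fingertips until it dropped into the groove. I then pushed it by its −y end with the shut fingers until it stopped against the plate, and handed in at about 18.5 s of the 51 s allowed.

**Last checks, with the gripper clear of everything:**
- **Position:** the bar's axis was within about 1 mm of the groove's middle, about 0.1° off its direction, and seated (top at 58 mm).
- **Stop plate:** the bar's end measured about 0.2 mm from the plate. At the stop, the push force rose from about 5 N to about 11 N with no further movement.
- **Bystanders:** the side pictures from before and after show the stub, clamp, spool and caliper in the same places. I compared these by eye and did not measure them.

**What did not go to plan:**
- **Alignment on the board:** the bar stayed about 6° off the groove's direction all the way across. My attempt to turn it with the fingertips failed, and it only straightened when it dropped into the groove.
- **Camera readings:** the camera estimates differed by up to about 2° while the bar rolled. Near the end, the side and scene views were partly blocked and gave short lengths, so I relied on the wrist camera's overhead view.
- **After hand-in:** no readings could be taken, so the final second at rest is not confirmed.

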